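# Clear the plugged pipe with the tap brush

### The job

Take the chrome tap brush out of its socket in the blue caddy, feel its rod gently into the throat of the off-centre funnel on top of the clear pipe, and push the stuck orange plug out of the bottom with it so that the plug drops into the tray below. Do not press hard: never more than about 20 N on the funnel or the plug; do not touch the stand or the plug with the gripper, and leave the other things alone. Then put the brush back upright in its socket, fully home, and let it go.

Things in the scene. Friction and masses are not known exactly. Their poses are not given: they have to be found in the camera images.
- brush: Chrome tap brush, 194 mm long, 140 g, loose, standing rod-down in its socket. Origin: centre of the rod's tip (lower end), +z towards the bristles. Rod 12 mm diameter, z 0 to 120 mm, tip edge chamfered 1 mm; round collar 34 mm diameter, 120-124 mm; black grip, 124-174 mm; yellow bristle head 20 mm diameter, 174-194 mm. It may stand turned any way about z.
- grip (a point): Centre of the brush's black square grip, 149 mm from the rod's tip, axes as the brush. The grip is 22 x 22 mm, its flat faces look along x and y, and it is 50 mm long.
- socket (a point): Centre of the rim of the brush's socket, +z up: an upright tube in the blue caddy, rim 150 mm over the table, bore 17 mm, flaring to 29 mm over the top 10 mm. When the brush is home its collar rests on the rim and its tip is 120 mm below this point. Side forces move the socket, since it rides on the lazy Susan.
- susan: Lazy Susan; origin under its centre, the turning axis. White disc 260 mm diameter, top 22 mm over the table, turns very freely. The blue caddy on it is 90 x 170 mm, walls up to 87 mm over the table; the socket stands 47 mm from the axis.
- stand: Fixed stand holding a clear upright pipe on its own axis; origin at the centre of the underside, z up. Tray 110 x 110 mm square to x and y, walls 24 mm high. Two aluminium posts, 24 x 14 mm, at y = +-62 mm, 128 mm high. The pipe, bore 40 mm, runs from z = 60 to 135 mm and is open below.
- pipe_top (a point): Point on the PIPE's axis, level with the rim of the white funnel cap (z = 160 mm). The rigid funnel is shallow: 40 mm wide at the rim, falling 5 mm (slope 5:12) to a straight throat 17 mm wide, z = 155 to 131 mm. Its axis is always 8 mm off this point, in an unreported direction: see it or feel for it (deeper = nearer). A rod pressed on the slope will not slide in.
- pipe_end (a point): Centre of the pipe's open lower end, 60 mm above the stand's underside. Inside the pipe two sprung rubber cheeks (+y and -y sides), from 6 to 36 mm above this point, pinch the plug: pushing it takes some 5 to 13 N until its top has passed about 6 mm above this point, when it falls free.
- plug: Orange round plug, 34 mm diameter, 28 mm high, 30 g, loose, origin at its centre. It starts upright in the clear pipe, pinched between the cheeks, its centre 84 to 96 mm above the stand's underside. It falls about 35 mm into the tray when pushed out, and may land upright or on its side.
- refill: Bystander: capped green refill bottle, 42 mm diameter, 115 mm high, standing in the blue caddy. Origin under its centre.
- cup: Bystander: red hard plunger cup, 52 mm diameter, 40 mm high, on the lazy Susan disc. Origin under its centre.
- jar: Bystander: glass jar with lid, 70 mm diameter, 85 mm high. Origin under its centre.
- cleaner: Bystander: blue bottle, 64 mm diameter, 190 mm high. Origin under its centre.
- tin: Bystander: flat tin, 72 mm diameter, 45 mm high. Origin under its centre.
- soapbox: Bystander: cardboard soap box 90 x 60 x 35 mm. Origin under its centre.
- scrubber: Bystander: hand brush about 200 mm long lying flat. Origin under its middle.

How it is judged:
On the way, in this order (a step that is already met when the one before it is completed fails the run):
1. the brush has been drawn fully out of its socket (z of brush in the frame of socket above 0.005 m), for 0.1 s.
2. the rod, through the funnel and in the pipe, pushes on the plug (contact force between brush and plug above 1.5 N and z of brush in the frame of stand below 0.118 m and horizontal distance between brush and stand below 0.016 m and angle between brush's own z axis and vertical below 0.25 rad), for 0.1 s.
3. the plug is out of the bottom of the pipe while the rod is still in the pipe (z of plug in the frame of stand below 0.04 m and z of brush in the frame of stand below 0.118 m and horizontal distance between brush and stand below 0.016 m), for 0.1 s.
At the end, for the whole second after the job is handed in: The plug lies at rest in the tray under the pipe (centre less than 35 mm above the stand's underside and within 55 mm of its axis); the brush stands upright (within 0.12 rad) and still in its socket, tip at least 114 mm below the rim (home is 120) (z of plug in the frame of stand below 0.035 m and horizontal distance between plug and stand below 0.055 m and linear speed of each of plug, brush below 0.03 m/s and z of brush in the frame of socket below -0.114 m and horizontal distance between brush and socket below 0.01 m and angle between brush's own z axis and vertical below 0.12 rad); the robot touches nothing.
It fails at once if the brush presses on the stand or its funnel with more than 22 N (contact force between brush and stand above 22 N).
It fails at once if the brush presses on the plug with more than 22 N (contact force between brush and plug above 22 N).
It fails at once if the robot itself touches the plug or the stand (contact force between any of the fingers, the arm and plug above 0.5 N or contact force between any of the arm, the fingers and stand above 2 N).
It fails at once if a bystander on the table is moved by more than 30 mm (distance of any of jar, cleaner, tin, soapbox, scrubber from where it was at the start of the episode above 0.03 m).
It fails at once if the refill bottle or the plunger cup on the lazy Susan is tipped over or knocked off (angle between any of refill, cup's own z axis and vertical above 0.5 rad or height (world z) of cup below 0.01 m).
It also fails if it takes over 72 s, if anything falls off the work surface, if the arm or the gripper's body presses on something with over 40 N, if the wrist force passes 120 N, or if a joint passes its speed limit or range.

### The arm

A 6-joint arm with a two-finger parallel gripper is mounted at the origin on the work surface. World frame = base frame: x ahead of the robot, y to its left, z up, the work surface at z = 0. Lengths are in m, angles in rad, forces in N, time in s.
With the tool pointing down it reaches from about 0.35 to 0.975 m from the base axis. Payload 4.9 kg.
Tool frame: the origin (TCP) lies at the very end of the fingers, on their centre line; the grasp point (between the pads) lies 19 mm behind it (ctrl.grasp_offset is the distance from the TCP to the grasp point, in m); z points along the fingers, y is the line along which they close (so a half turn about z gives the same grasp; the last joint's range is limited). The gripper opens to 85 mm and grips with 20 to 120 N. Pads are 22 mm wide; open, the fingers measure 114 mm over their backs; the gripper's body (76 mm by 85 mm) begins 54 mm behind the grasp point. The pads swing forward as they close: fully open they stand 13 mm farther back than shut.
Start: joints at [-1.385, 0.053, 1.613, -0, 1.476, -0.119], TCP at [0.188, -0.596, 0.231] pointing down, gripper open.
Joint ranges: [-3.01, 3.01], [-1.01, 2.22], [0.06, 2.58], [-1.02, 4.17], [0.09, 2.62], [-3.14, 3.14]. Speed limits (rad/s): [2.57, 2.57, 3.14, 3.14, 3.14, 3.14].

### API

Orientations are given as a rotation vector (axis times angle).
In Python, from station import ctrl, optics gives the robot as it stands.
- The arm moves only by the shell command python3 -m handwheel 'ROWS' [OPENING] [FORCE]. ROWS is JSON, a list of rows, each an object of numbers: "tx", "ty", "tz": the shift along the tool's x, y, z in mm; "roll": the turn about the tool's z in rad. A call has 1 to 12 rows; each row shifts and turns the commanded pose from where the row before left it, along the tool's axes as they then stand; what a row does not reach is not made up. A row lasts 1/12 s, in which the tool goes at most 41.7 mm and 7.16 degrees, less where a joint would pass 70% of its speed; a pose out of reach is approached as far as the arm can. A call with a gripper value outside its range is refused whole. OPENING is the finger opening in mm, from 0 to 85.4, set as the call begins (- or left out, the last holds). The fingers move at their own pace and stop on an object; FORCE is the grip in N (left out, the last holds). Time passes only in rows, so rows that do not move let the fingers close. It gives the time, the measured TCP pose, the force, the opening and the grip force at its end, in the units of the state.
- ctrl.get_obs(): the state, without advancing time (a new reading comes with each control period).
- optics.get_image(name): name is "scene" or "top" or "wrist"; returns (picture, depth): 420x560x3 uint8, red, green, blue; 420x560 float32, m along the optical axis (not along the pixel's ray), 0 where there is no reading.
- optics.camera_params(name): a dict with "mtx" (3x3 intrinsics, pixels), "extrinsics" (4x4, takes a point from camera to world coordinates); the wrist camera has in their place "tool_from_camera" (4x4, takes a point from camera to tool coordinates, whose origin is the TCP and whose axes are the flange's). Camera axes: x right, y down, z forward; pixel columns grow to the right and rows downward; lengths in m; the calibration is good to about 2 mm. A picture is of the moment at which its call begins: read the wrist's pose just before it. camera_params takes no time and is no camera call.
- ctrl.finish_job(): hands the job in; it is judged then, once.
The state is a dict: "t": time; "q": joint angles; "dq": joint speeds; "effort": joint torques, N m; "tool_pos": TCP position; "tool_rot": TCP orientation; "contact_force": force on the tool from outside, world axes, zero at the start; "wrist_torque": the same for the moment, N m; "opening": finger opening in m; "grip_force": force on a finger pad.
Only numpy, scipy, OpenCV 4.12 (cv2) and the standard library are available. Lean on these libraries where they do the work, as an engineer would, in place of code of your own. Each camera call takes 0.05 s, during which the arm holds its last target. There are 200 camera calls.

## Working session

There is one attempt and no reset: what is moved stays moved. The work goes in short steps, Python scripts to look and compute and a shell command to move; the robot and the scene stay as the last step left them, time stands still between calls to the robot, and variables do not carry over. Pictures are saved under pics/ and viewed, at most 10 in all, crops included, and the job is handed in when it is done.

```bash
mkdir -p pics; ls
python3 - <<'E'
from station import ctrl, optics
import cv2, numpy as np
o=ctrl.get_obs(); print(o, ctrl.grasp_offset)
for n in ("scene","top"):
    im,d=optics.get_image(n); cv2.imwrite(f"pics/{n}0.png",im[:,:,::-1]); np.save(f"pics/{n}0d.npy",d)
    p=optics.camera_params(n); print(n,np.round(p["mtx"],1).tolist(),np.round(p["extrinsics"],3).tolist())
print(np.round(optics.camera_params("wrist")["tool_from_camera"],4).tolist())
E
```

```text
pics
{'t': 0.0, 'q': array([-1.38495732e+00,  5.33653213e-02,  1.61433688e+00, -1.45701618e-05,
        1.47598676e+00, -1.19016995e-01]), 'dq': array([ 2.86239878e-04, -1.23647098e-03,  1.11930143e-03, -8.40680641e-05,
       -6.67820661e-05,  1.66430518e-03]), 'effort': array([-1.22295569e-03, -3.93682945e+01, -3.70176494e+01, -1.40619413e-04,
        7.20718337e-03,  1.50443464e-05]), 'tool_pos': array([ 0.18746496, -0.59555379,  0.23003216]), 'tool_rot': array([-3.10309621e+00, -4.76698601e-01,  1.32678232e-04]), 'contact_force': array([ 0.23905693, -0.07303936,  0.22407732]), 'wrist_torque': array([0.02574019, 0.05985404, 0.05714155]), 'grip_force': 0.0, 'opening': 0.08582591509009407} 0.0187
scene [[396.7, 0.0, 286.3], [0.0, 396.7, 203.1], [0.0, 0.0, 1.0]] [[0.634, 0.524, -0.568, 1.315], [0.773, -0.446, 0.451, -0.528], [-0.017, -0.725, -0.688, 0.959], [0.0, 0.0, 0.0, 1.0]]
top [[395.9, 0.0, 276.9], [0.0, 395.9, 209.0], [0.0, 0.0, 1.0]] [[0.004, -0.985, 0.173, 0.411], [-1.0, -0.002, 0.009, -0.001], [-0.009, -0.173, -0.985, 1.304], [0.0, 0.0, 0.0, 1.0]]
[[0.0004, -0.9502, -0.3118, 0.0815], [1.0, 0.0001, 0.0009, 0.0016], [-0.0008, -0.3118, 0.9502, -0.1423], [0.0, 0.0, 0.0, 1.0]]
```

View pics/scene0.png

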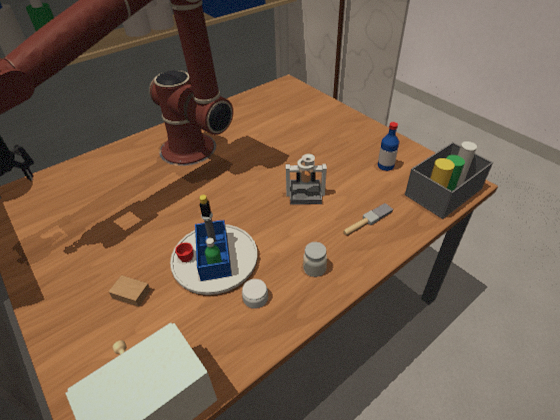

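View pics/top0.png

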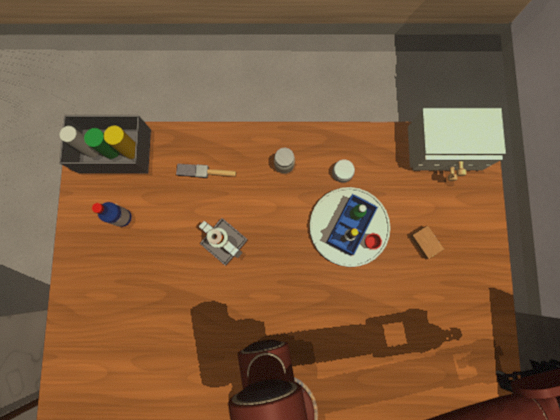

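The scene view shows the brush at about (205,205) and the stand at (307,180). In the top view the brush head is at about (354,234) and the funnel at (217,238). I'll enlarge both.

```bash
cat > h.py <<'E'
import cv2, numpy as np
from scipy.spatial.transform import Rotation as R
from station import ctrl, optics
def T(name,o=None):
    p=optics.camera_params(name)
    if name!="wrist": return p["mtx"],p["extrinsics"]
    o=o or ctrl.get_obs(); M=np.eye(4); M[:3,:3]=R.from_rotvec(o["tool_rot"]).as_matrix(); M[:3,3]=o["tool_pos"]
    return p["mtx"],M@p["tool_from_camera"]
def ray(K,E,u,v):
    d=E[:3,:3]@np.linalg.solve(K,[u,v,1.]); return E[:3,3],d
def depthpt(K,E,u,v,z): c,d=ray(K,E,u,v); return c+d*z
def atz(K,E,u,v,h): c,d=ray(K,E,u,v); return c+d*(h-c[2])/d[2]
def tri(rays):
    A=np.zeros((3,3)); b=np.zeros(3)
    for c,d in rays:
        d=d/np.linalg.norm(d); P=np.eye(3)-np.outer(d,d); A+=P; b+=P@c
    x=np.linalg.solve(A,b); return x,[np.linalg.norm(np.cross(x-c,d/np.linalg.norm(d))) for c,d in rays]
def tooldelta(target,o=None):
    o=o or ctrl.get_obs(); return 1000*R.from_rotvec(o["tool_rot"]).as_matrix().T@(np.array(target)-o["tool_pos"])
def tile(im,u,v,s,w=400,h=300):
    hw,hh=w/s/2,h/s/2
    M=np.array([[s,0,-s*(u-hw)+0.5*(s-1)],[0,s,-s*(v-hh)+0.5*(s-1)]])
    return cv2.warpAffine(im,M,(w,h),flags=cv2.INTER_CUBIC)  # pixel u=(U)/s+(u-hw) approx
def shot(name,fn=None):
    o=ctrl.get_obs(); im,d=optics.get_image(name); b=np.ascontiguousarray(im[:,:,::-1])
    if fn: cv2.imwrite(f"pics/{fn}.png",b)
    return b,d,*T(name,o)
E
python3 - <<'E'
from h import *
s=cv2.imread("pics/scene0.png"); t=cv2.imread("pics/top0.png")
print([ (np.load(f"pics/{n}0d.npy")[v,u]) for n,u,v in(("scene",205,199),("top",354,234),("top",217,238))])
print(tri([ray(*T("scene"),204,198),ray(*T("top"),354,234)]), tri([ray(*T("scene"),307,160),ray(*T("top"),217,238)]))
# tile: scale 5 -> 80x60 px
g=np.vstack([np.hstack([tile(s,205,220,5),tile(t,354,234,5)]),np.hstack([tile(s,307,175,5),tile(t,220,238,5)])])
cv2.imwrite("pics/crop1.png",g)
E
```

```text
[np.float32(1.0896199), np.float32(1.0860021), np.float32(1.1539761)]
(array([ 0.53407584, -0.20246179,  0.2141183 ]), [np.float64(0.0021566779953768995), np.float64(0.002156677995376877)]) (array([0.52875474, 0.18630982, 0.14978201]), [np.float64(0.002235670094836638), np.float64(0.002235670094836581)])
```

View pics/crop1.png

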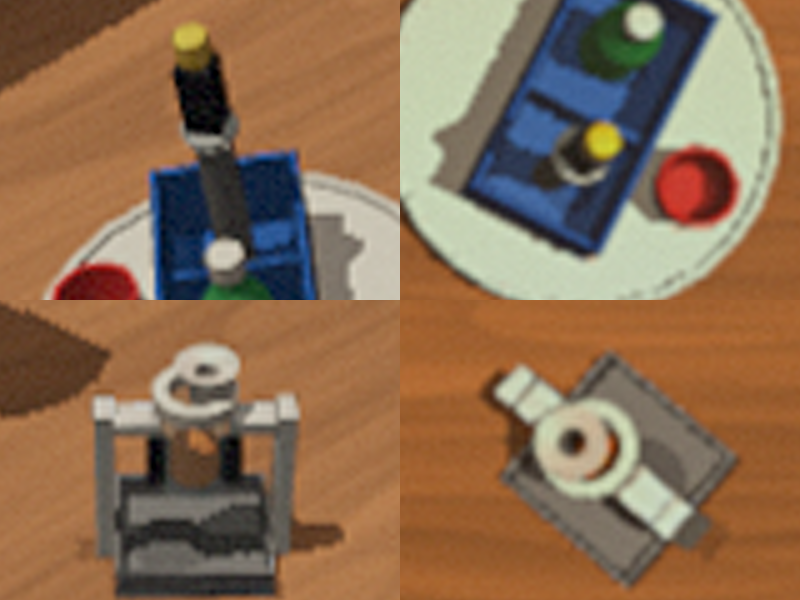

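In the crop the bristle top is at scene (203.2,196.4) and top (355,231.6). The funnel throat is at scene (308.4,159) and top (214.8,236.6).

Run:
```python
from h import *
b=tri([ray(*T("scene"),203.2,196.4),ray(*T("top"),355,231.6)]);f=tri([ray(*T("scene"),308.4,159),ray(*T("top"),214.8,236.6)])
print("brush top",b,"throat",f)
print(tooldelta([b[0][0],b[0][1],.34]))
print(R.from_rotvec(ctrl.get_obs()["tool_rot"]).as_matrix().round(3))
```

```text
brush top (array([ 0.53891486, -0.2044842 ,  0.22483807]), [np.float64(0.0009394805341035792), np.float64(0.0009394805341036035)]) throat (array([0.53179254, 0.19127838, 0.15355384]), [np.float64(0.0010729349625110255), np.float64(0.0010729349625110173)])
[ 452.65019616 -267.85330235 -109.20316661]
[[ 0.954  0.3   -0.   ]
 [ 0.3   -0.954  0.002]
 [ 0.    -0.002 -1.   ]]
```

Both heights agree with the text (0.224 and 0.155), so I'll go above the brush.

```bash
python3 -m handwheel '[{"tz":-37},{"tz":-37},{"tz":-36},{"tx":34,"ty":-20},{"tx":34,"ty":-20},{"tx":34,"ty":-20},{"tx":34,"ty":-20},{"tx":34,"ty":-20},{"tx":34,"ty":-20},{"tx":34,"ty":-20},{"tx":34,"ty":-20},{"tx":34,"ty":-20}]'; python3 -m handwheel '[{"tx":34,"ty":-20},{"tx":34,"ty":-20},{"tx":34,"ty":-20},{"tx":34,"ty":-20},{},{},{}]'
python3 - <<'E'
from h import *
b,d,K,E=shot("wrist","w1")
print(ctrl.get_obs()["tool_pos"],tooldelta([.5389,-.2045,.34]))
print(K,E[:3,3])
E
```

```text
[ 0.18745441 -0.59572174  0.23033838] [ 452.66434711 -267.90396953 -109.16306981]
[[333.82877301   0.         274.02961139]
 [  0.         333.82877301 206.95177608]
 [  0.           0.           1.        ]] [ 0.26572892 -0.57298076  0.37245356]$[0]: bad value
$[0]: bad value
```

View pics/w1.png

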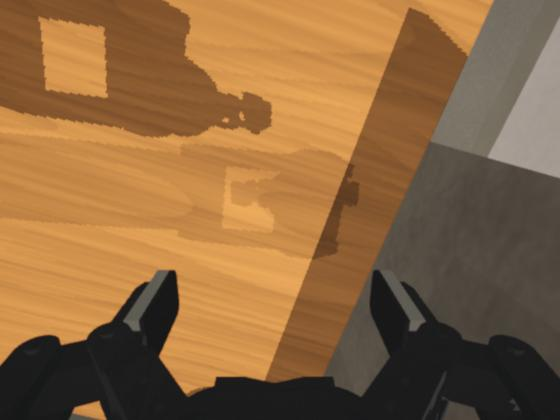

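The moves were refused ("bad value"), and this picture shows only the table and the fingers. I'll try rows with all four keys.

```bash
python3 -m handwheel '[{"tx":0,"ty":0,"tz":-37,"roll":0}]' || python3 -m handwheel '[{"tx":0.0,"ty":0.0,"tz":-37.0,"roll":0.0}]'; python3 -m handwheel --help | head -20
```

```text
t: 0.23
tool_pos: [0.1867, -0.5918, 0.2584]
tool_rot: [-3.088, -0.474, 0.001]
contact_force: [0.4, -0.7, -1.9]
opening: 0.0857
grip_force: 0.0invalid input: not JSON, or not a number
```

```bash
python3 -m handwheel '[{"tx":0,"ty":0,"tz":-37,"roll":0},{"tx":0,"ty":0,"tz":-36,"roll":0},{"tx":34,"ty":-20,"tz":0,"roll":0},{"tx":34,"ty":-20,"tz":0,"roll":0},{"tx":34,"ty":-20,"tz":0,"roll":0},{"tx":34,"ty":-20,"tz":0,"roll":0},{"tx":34,"ty":-20,"tz":0,"roll":0},{"tx":34,"ty":-20,"tz":0,"roll":0},{"tx":34,"ty":-20,"tz":0,"roll":0},{"tx":34,"ty":-20,"tz":0,"roll":0},{"tx":34,"ty":-20,"tz":0,"roll":0},{"tx":34,"ty":-20,"tz":0,"roll":0}]'; python3 -m handwheel '[{"tx":34,"ty":-20,"tz":0,"roll":0},{"tx":34,"ty":-20,"tz":0,"roll":0},{"tx":34,"ty":-20,"tz":0,"roll":0},{"tx":0,"ty":0,"tz":0,"roll":0},{"tx":0,"ty":0,"tz":0,"roll":0},{"tx":0,"ty":0,"tz":0,"roll":0}]'
python3 - <<'E'
from h import *
b,d,K,E=shot("wrist","w1")
print(tooldelta([.5389,-.2045,.34]), E[:3,3])
p=np.array([.5389,-.2045,.2248]);c=E[:3,:3].T@(p-E[:3,3]);c=K@(c/c[2]);print(c)
cv2.imwrite("pics/w1c.png",tile(b,c[0],c[1],4,800,600))
E
```

```text
t: 1.23
tool_pos: [0.4527, -0.3016, 0.3411]
tool_rot: [-3.105, -0.477, 0.0]
contact_force: [-0.2, -0.9, -0.0]
opening: 0.0855
grip_force: 0.0
t: 1.73
tool_pos: [0.531, -0.2155, 0.3409]
tool_rot: [-3.105, -0.478, 0.001]
contact_force: [0.2, -0.6, 1.0]
opening: 0.085
grip_force: 0.0
[11.28392814 -8.54158425  1.02111582] [ 0.60932732 -0.19250797  0.48307428]
[261.66279245 190.08858332   1.        ]
```

View pics/w1c.png

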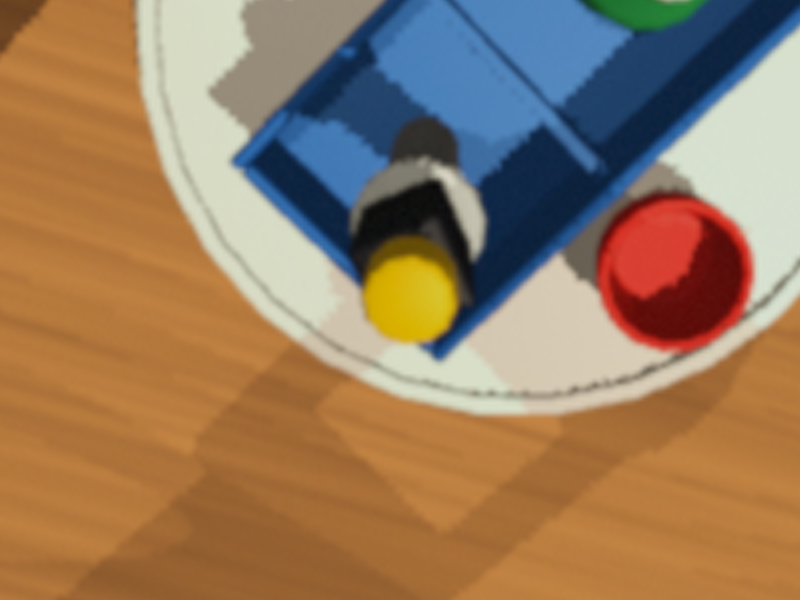

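In the crop the bristle top is at (409,297), which is pixel (263.9,189.3) and agrees with the prediction. The grip's base corners are at (437,180), (360,213) and (470,260), about 24° off the tool's y axis. I'll roll the tool to match and take the second view.

```bash
python3 - <<'E'
from h import *
K,E=T("wrist"); f=lambda U,V:(261.66-100+U/4,190.09-75+V/4)
A,B,C=[atz(K,E,*f(*p),.154) for p in((437,180),(360,213),(470,262))]
Rm=R.from_rotvec(ctrl.get_obs()["tool_rot"]).as_matrix()
for v in (A-B,C-A): w=Rm.T@v; print(w*1000,np.degrees(np.arctan2(w[0],w[1])))
print(atz(K,E,*f(409,297),.224), atz(K,E,*f(418,225),.153))
c,d=ray(K,E,*f(409,297)); np.save("pics/ray1.npy",[c,d])
E
python3 -m handwheel '[{"tx":3,"ty":-2,"tz":0,"roll":-0.105},{"tx":3,"ty":-2,"tz":0,"roll":-0.105},{"tx":3,"ty":-2,"tz":0,"roll":-0.105},{"tx":3,"ty":-2,"tz":0,"roll":-0.105},{"tx":0,"ty":0,"tz":0,"roll":0},{"tx":0,"ty":0,"tz":0,"roll":0}]'
python3 - <<'E'
from h import *
b,d,K,E=shot("wrist","w2")
p=np.array([.5389,-.2045,.2248]);c=E[:3,:3].T@(p-E[:3,3]);c=K@(c/c[2]);print(c)
cv2.imwrite("pics/w2c.png",tile(b,c[0],c[1],5,600,500))
hsv=cv2.cvtColor(b,cv2.COLOR_BGR2HSV); m=cv2.inRange(hsv,(22,180,150),(32,255,255)); n,l,st,ce=cv2.connectedComponentsWithStats(m); i=1+st[1:,4].argmax(); print(st[i],ce[i])
E
```

```text
[ 8.30709016e+00  1.92727688e+01 -8.07096500e-03] 23.31736299992227
[-2.08712884e+01  8.29511406e+00  1.23810615e-02] -68.3250787066007
[ 0.53951964 -0.20666109  0.224     ] [ 0.53909212 -0.20706907  0.153     ]
t: 2.28
tool_pos: [0.5376, -0.2042, 0.3413]
tool_rot: [2.94, 1.107, -0.0]
contact_force: [-0.0, -0.4, 0.2]
opening: 0.0852
grip_force: 0.0
[272.5212283  201.01044885   1.        ]
[263 191  23  21 366] [273.84972678 200.63934426]
```

View pics/w2c.png

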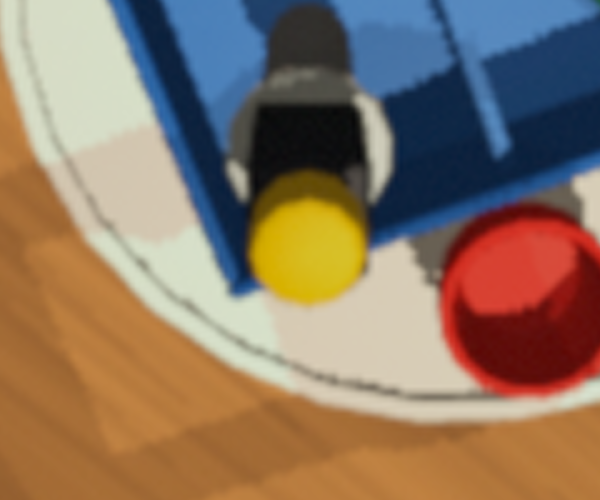

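The grip's faces are now square with the picture and the bristle top is at (309,247), pixel (274.3,200.4).

Run:
```python
from h import *
K,E=T("wrist"); r1=tuple(np.load("pics/ray1.npy"))
print(atz(K,E,274.3,200.4,.224)); 
for s in ([r1,ray(K,E,274.3,200.4)],[r1,ray(K,E,274.3,200.4),ray(*T("scene"),203.2,196.4),ray(*T("top"),355,231.6)]): print(tri(s))
g=atz(K,E,274.3,200.4,.224); print(tooldelta([g[0],g[1],.16]), ctrl.get_obs()["q"])
```

```text
[ 0.54014832 -0.20531234  0.224     ]
(array([ 0.53803213, -0.20692435,  0.21674804]), [np.float64(0.00045415457065602717), np.float64(0.000454154570656085)])
(array([ 0.53963809, -0.20524307,  0.22500869]), [np.float64(0.0013736447335414897), np.float64(0.0007300073773336758), np.float64(0.0013990847601820908), np.float64(0.0011674946282316688)])
[  1.05257158   2.4981532  181.34174148] [-4.92016099e-01 -1.07340693e-01  1.58912506e+00 -2.19182704e-04
  1.65970315e+00  3.58127782e-01]
```

```bash
python3 -m handwheel '[{"tx":1,"ty":2.3,"tz":30,"roll":0},{"tx":0,"ty":0,"tz":30,"roll":0},{"tx":0,"ty":0,"tz":30,"roll":0},{"tx":0,"ty":0,"tz":30,"roll":0},{"tx":0,"ty":0,"tz":30,"roll":0},{"tx":0,"ty":0,"tz":20,"roll":0},{"tx":0,"ty":0,"tz":10,"roll":0},{"tx":0,"ty":0,"tz":0,"roll":0},{"tx":0,"ty":0,"tz":0,"roll":0},{"tx":0,"ty":0,"tz":0,"roll":0}]' 60; python3 -m handwheel '[{"tx":0,"ty":0,"tz":0,"roll":0},{"tx":0,"ty":0,"tz":0,"roll":0},{"tx":0,"ty":0,"tz":0,"roll":0},{"tx":0,"ty":0,"tz":0,"roll":0},{"tx":0,"ty":0,"tz":0,"roll":0},{"tx":0,"ty":0,"tz":0,"roll":0},{"tx":0,"ty":0,"tz":0,"roll":0},{"tx":0,"ty":0,"tz":0,"roll":0}]' 10 30
```

```text
t: 3.17
tool_pos: [0.5417, -0.205, 0.1636]
tool_rot: [2.935, 1.112, 0.004]
contact_force: [0.9, 0.3, 0.9]
opening: 0.0596
grip_force: 0.0
t: 3.83
tool_pos: [0.5411, -0.2043, 0.1627]
tool_rot: [2.937, 1.113, 0.002]
contact_force: [-1.9, 0.8, 6.2]
opening: 0.0216
grip_force: 31.2
```

```bash
python3 -m handwheel '[{"tx":0,"ty":0,"tz":0,"roll":0},{"tx":0,"ty":0,"tz":0,"roll":0},{"tx":0,"ty":0,"tz":-5,"roll":0},{"tx":0,"ty":0,"tz":-5,"roll":0},{"tx":0,"ty":0,"tz":-5,"roll":0},{"tx":0,"ty":0,"tz":0,"roll":0},{"tx":0,"ty":0,"tz":0,"roll":0}]' 10 70;  python3 -m handwheel '[{"tx":0,"ty":0,"tz":-12,"roll":0},{"tx":0,"ty":0,"tz":-15,"roll":0},{"tx":0,"ty":0,"tz":-15,"roll":0},{"tx":0,"ty":0,"tz":-15,"roll":0},{"tx":0,"ty":0,"tz":-15,"roll":0},{"tx":0,"ty":0,"tz":-15,"roll":0},{"tx":0,"ty":0,"tz":-15,"roll":0},{"tx":0,"ty":0,"tz":-15,"roll":0},{"tx":0,"ty":0,"tz":-15,"roll":0},{"tx":0,"ty":0,"tz":0,"roll":0},{"tx":0,"ty":0,"tz":0,"roll":0},{"tx":0,"ty":0,"tz":0,"roll":0}]'
python3 - <<'E'
from h import *
s=shot("scene","s2")[0]; t=shot("top","t2")[0]; w=shot("wrist","w3")[0]
cv2.imwrite("pics/c3.png",np.hstack([tile(s,205,200,4,400,600),tile(w,280,300,1.5,400,600)]))
print(ctrl.get_obs()["tool_pos"],ctrl.get_obs()["contact_force"])
print(tooldelta([.5318,.1913,.34]))
E
```

```text
t: 4.42
tool_pos: [0.5407, -0.2043, 0.1766]
tool_rot: [2.937, 1.114, 0.001]
contact_force: [0.2, 0.1, -2.0]
opening: 0.0213
grip_force: 68.4
t: 5.42
tool_pos: [0.5403, -0.204, 0.3075]
tool_rot: [-2.937, -1.113, 0.001]
contact_force: [0.2, -0.4, -1.7]
opening: 0.0216
grip_force: 68.5
[ 0.54007388 -0.20388079  0.30671616] [ 0.1156426   0.60630372 -2.45073097]
[ 255.78411269 -301.40454629  -32.7706276 ]
```

View pics/c3.png

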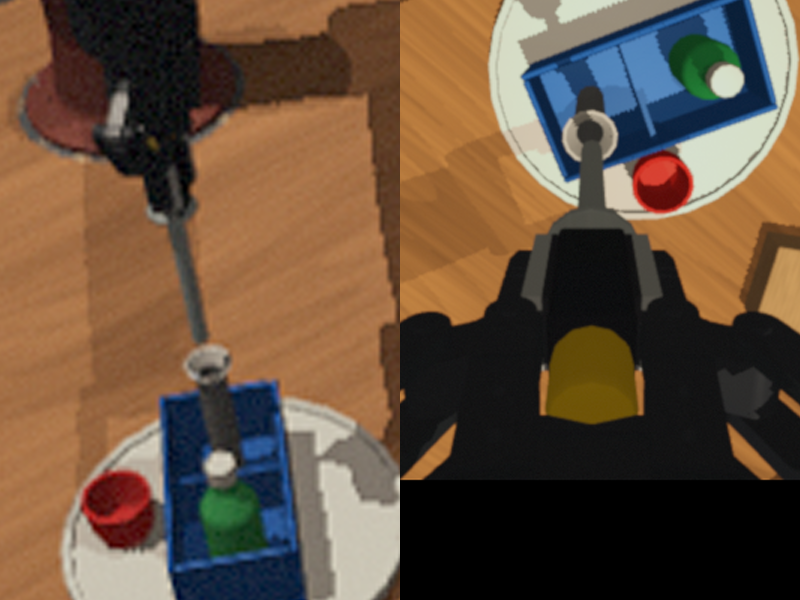

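The brush hangs straight in the gripper, clear of the socket; the tip is at about (592,130) in the right-hand tile and the socket rim just beyond it. Now I'll move over to the funnel.

```bash
python3 -m handwheel '[{"tx":12,"ty":-14,"tz":-10,"roll":0},{"tx":22,"ty":-26,"tz":-10,"roll":0},{"tx":22,"ty":-26,"tz":-10,"roll":0},{"tx":22,"ty":-26,"tz":-3,"roll":0},{"tx":22,"ty":-26,"tz":0,"roll":0},{"tx":22,"ty":-26,"tz":0,"roll":0},{"tx":22,"ty":-26,"tz":0,"roll":0},{"tx":22,"ty":-26,"tz":0,"roll":0},{"tx":22,"ty":-26,"tz":0,"roll":0},{"tx":22,"ty":-26,"tz":0,"roll":0},{"tx":22,"ty":-26,"tz":0,"roll":0},{"tx":12,"ty":-14,"tz":0,"roll":0}]'; python3 -m handwheel '[{"tx":12,"ty":-13,"tz":0,"roll":0},{"tx":0,"ty":0,"tz":0,"roll":0},{"tx":0,"ty":0,"tz":0,"roll":0},{"tx":0,"ty":0,"tz":0,"roll":0},{"tx":0,"ty":0,"tz":0,"roll":0}]'
python3 - <<'E'
from h import *
s=shot("scene","s4")[0]; w=shot("wrist","w4")[0]
cv2.imwrite("pics/c4.png",np.hstack([tile(s,308,150,5,300,600),tile(w,274,190,5,500,600)]))
o=ctrl.get_obs();print(o["tool_pos"],tooldelta([.5318,.1913,.34]),o["q"])
E
```

```text
t: 6.57
tool_pos: [0.5314, 0.1764, 0.3402]
tool_rot: [-2.935, -1.117, 0.002]
contact_force: [0.3, -0.3, -1.6]
opening: 0.0212
grip_force: 68.8
t: 6.98
tool_pos: [0.5327, 0.19, 0.3409]
tool_rot: [2.938, 1.112, -0.001]
contact_force: [0.3, 0.5, -1.6]
opening: 0.0215
grip_force: 68.8
[0.53276981 0.1899637  0.34122505] [ 0.15773022 -1.64365806  1.22494177] [ 2.11010636e-01 -1.30009918e-01  1.61012553e+00 -1.34488726e-04
  1.66161937e+00  1.05846439e+00]
```

View pics/c4.png

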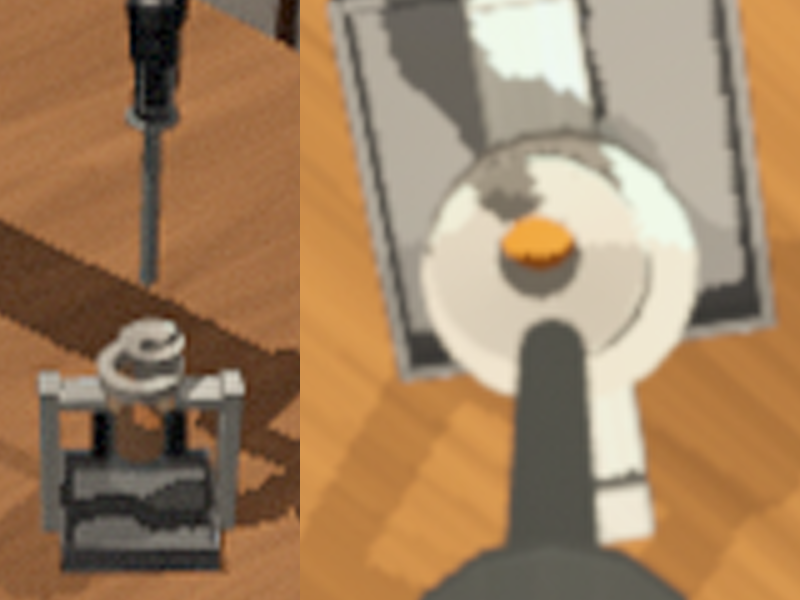

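In the wrist tile the throat is centred at about (538,256) and the rod tip's circle at about (553,351). I'll compute the offset.

Run:
```python
from h import *
K,E=T("wrist"); f=lambda U,V:(224+(U-300)/5,130+V/5); o=ctrl.get_obs(); Rm=R.from_rotvec(o["tool_rot"]).as_matrix()
tip=atz(K,E,*f(553,351),o["tool_pos"][2]-.1327+.001); th=atz(K,E,*f(538,256),.155)
print("tip",tip,"tip in tool mm",1000*Rm.T@(tip-o["tool_pos"]),"throat",th)
print("tool delta",1000*Rm.T@(th-tip)); print(Rm.round(3))
print(tri([ray(K,E,*f(538,256)),ray(*T("scene"),308.4,159),ray(*T("top"),214.8,236.6)]))
```

```text
tip [0.53221155 0.18573651 0.20952505] tip in tool mm [ -3.19140169   2.79303343 131.70073914] throat [0.53281019 0.19013492 0.155     ]
tool delta [ 3.37032507 -2.90339517 54.52427416]
[[ 0.75   0.662 -0.   ]
 [ 0.662 -0.75  -0.   ]
 [-0.     0.    -1.   ]]
(array([0.53226128, 0.19063331, 0.15422718]), [np.float64(0.0007394702381607131), np.float64(0.001213914389754584), np.float64(0.001196407304333981)])
```

```bash
python3 -m handwheel '[{"tx":1.2,"ty":-1,"tz":8,"roll":0},{"tx":1.2,"ty":-1,"tz":10,"roll":0},{"tx":1,"ty":-0.9,"tz":10,"roll":0},{"tx":0,"ty":0,"tz":9,"roll":0},{"tx":0,"ty":0,"tz":6,"roll":0},{"tx":0,"ty":0,"tz":0,"roll":0},{"tx":0,"ty":0,"tz":0,"roll":0},{"tx":0,"ty":0,"tz":0,"roll":0}]'
python3 - <<'E'
from h import *
s=shot("scene","s5")[0]; t=shot("top","t5")[0]; w=shot("wrist","w5")[0]
cv2.imwrite("pics/c5.png",np.hstack([tile(s,308,150,6,300,600),tile(w,274,180,6,500,600)]))
o=ctrl.get_obs();print(o["tool_pos"],o["contact_force"])
E
```

```text
t: 7.75
tool_pos: [0.5335, 0.1954, 0.2987]
tool_rot: [2.937, 1.114, 0.001]
contact_force: [-0.7, -0.9, -1.8]
opening: 0.0212
grip_force: 68.8
[0.53359393 0.19544635 0.29918076] [-0.35356772  0.63272006 -0.87092065]
```

View pics/c5.png

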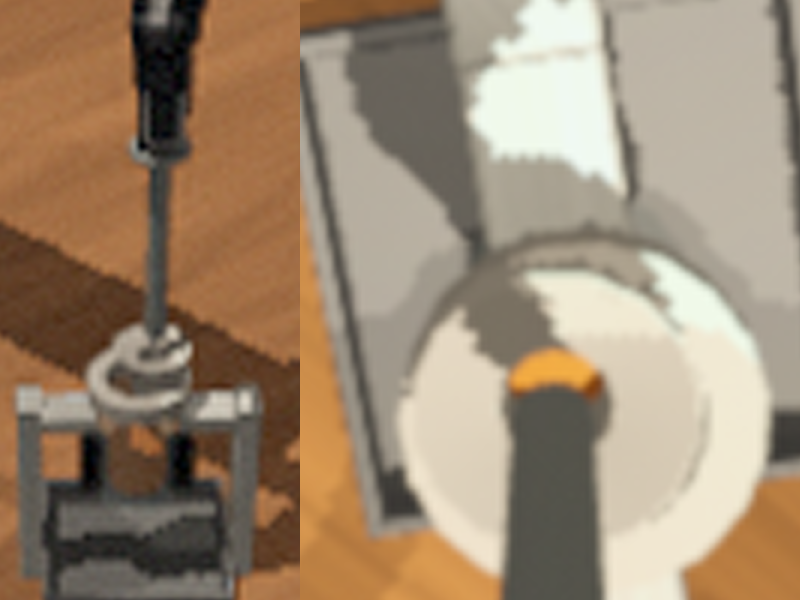

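The throat spans U 504–610 with its top at V 347, so its centre is about (557,397). The rod tip's centre is about (556,425), still around 10 mm above the throat.

```bash
python3 - <<'E'
from h import *
K,E=T("wrist"); f=lambda U,V:(274-41.667+(U-300)/6,130+V/6); o=ctrl.get_obs(); Rm=R.from_rotvec(o["tool_rot"]).as_matrix()
tip=atz(K,E,*f(556,425),o["tool_pos"][2]-.1317); th=atz(K,E,*f(557,397),.155)
print("tip",tip,"tip in tool mm",1000*Rm.T@(tip-o["tool_pos"]),"throat",th)
print("tool delta",1000*Rm.T@(th-tip))
E
python3 -m handwheel '[{"tx":0,"ty":0,"tz":0,"roll":0}]'
```

```text
tip [0.5330431  0.19064763 0.16748076] tip in tool mm [ -3.76203183   3.13727763 131.69747801] throat [0.5335738  0.19084953 0.155     ]
tool delta [ 0.51522272  0.19221881 12.48156044]
t: 7.98
tool_pos: [0.5335, 0.1954, 0.299]
tool_rot: [2.937, 1.114, 0.002]
contact_force: [0.8, -0.3, -0.9]
opening: 0.0213
grip_force: 68.8
```

```bash
python3 -m handwheel '[{"tx":0.5,"ty":0.1,"tz":3,"roll":0},{"tx":0,"ty":0,"tz":3,"roll":0},{"tx":0,"ty":0,"tz":2,"roll":0},{"tx":0,"ty":0,"tz":1,"roll":0},{"tx":0,"ty":0,"tz":0,"roll":0},{"tx":0,"ty":0,"tz":0,"roll":0}]';python3 -m handwheel '[{"tx":0,"ty":0,"tz":1,"roll":0},{"tx":0,"ty":0,"tz":1,"roll":0},{"tx":0,"ty":0,"tz":1,"roll":0},{"tx":0,"ty":0,"tz":0,"roll":0},{"tx":0,"ty":0,"tz":0,"roll":0}]'
```

```text
t: 8.48
tool_pos: [0.5336, 0.1956, 0.2891]
tool_rot: [-2.937, -1.114, 0.001]
contact_force: [0.4, -0.1, -1.4]
opening: 0.0213
grip_force: 68.8
t: 8.9
tool_pos: [0.5337, 0.1956, 0.2862]
tool_rot: [-2.937, -1.114, 0.0]
contact_force: [-0.1, 0.2, -1.5]
opening: 0.0214
grip_force: 68.8
```

```bash
python3 -m handwheel '[{"tx":0,"ty":0,"tz":1,"roll":0},{"tx":0,"ty":0,"tz":1,"roll":0},{"tx":0,"ty":0,"tz":1,"roll":0},{"tx":0,"ty":0,"tz":0,"roll":0},{"tx":0,"ty":0,"tz":0,"roll":0}]'; python3 -m handwheel '[{"tx":0,"ty":0,"tz":1,"roll":0},{"tx":0,"ty":0,"tz":1,"roll":0},{"tx":0,"ty":0,"tz":1,"roll":0},{"tx":0,"ty":0,"tz":0,"roll":0},{"tx":0,"ty":0,"tz":0,"roll":0}]'
```

```text
t: 9.32
tool_pos: [0.5337, 0.1956, 0.2832]
tool_rot: [-2.938, -1.114, 0.0]
contact_force: [-0.4, -0.5, -1.4]
opening: 0.0214
grip_force: 68.8
t: 9.73
tool_pos: [0.5337, 0.1956, 0.2801]
tool_rot: [-2.937, -1.114, 0.0]
contact_force: [-0.0, 0.3, -2.0]
opening: 0.0214
grip_force: 68.8
```

The rod is in the throat without contact.

```bash
python3 -m handwheel '[{"tx":0,"ty":0,"tz":2,"roll":0},{"tx":0,"ty":0,"tz":3,"roll":0},{"tx":0,"ty":0,"tz":3,"roll":0},{"tx":0,"ty":0,"tz":3,"roll":0},{"tx":0,"ty":0,"tz":3,"roll":0},{"tx":0,"ty":0,"tz":2,"roll":0},{"tx":0,"ty":0,"tz":0,"roll":0}]'; python3 -m handwheel '[{"tx":0,"ty":0,"tz":3,"roll":0},{"tx":0,"ty":0,"tz":3,"roll":0},{"tx":0,"ty":0,"tz":3,"roll":0},{"tx":0,"ty":0,"tz":3,"roll":0},{"tx":0,"ty":0,"tz":2,"roll":0},{"tx":0,"ty":0,"tz":2,"roll":0},{"tx":0,"ty":0,"tz":0,"roll":0}]'
```

```text
t: 10.32
tool_pos: [0.5334, 0.1955, 0.2634]
tool_rot: [-2.937, -1.114, 0.002]
contact_force: [-0.5, 0.4, -1.5]
opening: 0.0212
grip_force: 68.8
t: 10.9
tool_pos: [0.5334, 0.1956, 0.2476]
tool_rot: [-2.937, -1.114, 0.002]
contact_force: [-0.2, 0.9, -2.7]
opening: 0.0214
grip_force: 68.8
```

```bash
python3 -m handwheel '[{"tx":0,"ty":0,"tz":1,"roll":0},{"tx":0,"ty":0,"tz":1,"roll":0},{"tx":0,"ty":0,"tz":1,"roll":0},{"tx":0,"ty":0,"tz":1,"roll":0},{"tx":0,"ty":0,"tz":1,"roll":0}]'; python3 -m handwheel '[{"tx":0,"ty":0,"tz":1,"roll":0},{"tx":0,"ty":0,"tz":1,"roll":0},{"tx":0,"ty":0,"tz":1,"roll":0}]'; python3 -m handwheel '[{"tx":0,"ty":0,"tz":1,"roll":0},{"tx":0,"ty":0,"tz":1,"roll":0},{"tx":0,"ty":0,"tz":1,"roll":0}]'
```

```text
t: 11.32
tool_pos: [0.5337, 0.1956, 0.2433]
tool_rot: [-2.938, -1.114, -0.0]
contact_force: [-0.1, 0.2, -2.3]
opening: 0.021
grip_force: 68.8
t: 11.57
tool_pos: [0.5337, 0.1956, 0.2402]
tool_rot: [2.938, 1.114, 0.0]
contact_force: [-0.2, 0.1, -1.2]
opening: 0.0213
grip_force: 68.8
t: 11.82
tool_pos: [0.5337, 0.1956, 0.2372]
tool_rot: [2.938, 1.114, 0.0]
contact_force: [-0.4, -0.0, -2.0]
opening: 0.021
grip_force: 68.8
```

```bash
python3 -m handwheel '[{"tx":0,"ty":0,"tz":1,"roll":0},{"tx":0,"ty":0,"tz":1,"roll":0},{"tx":0,"ty":0,"tz":1,"roll":0}]'; python3 -m handwheel '[{"tx":0,"ty":0,"tz":1,"roll":0},{"tx":0,"ty":0,"tz":1,"roll":0}]'; python3 -m handwheel '[{"tx":0,"ty":0,"tz":1,"roll":0},{"tx":0,"ty":0,"tz":1,"roll":0}]'
```

```text
t: 12.07
tool_pos: [0.5337, 0.1956, 0.2342]
tool_rot: [2.938, 1.114, 0.0]
contact_force: [0.9, 0.8, -1.2]
opening: 0.0213
grip_force: 68.8
t: 12.23
tool_pos: [0.5337, 0.1956, 0.2322]
tool_rot: [-2.938, -1.114, -0.0]
contact_force: [-0.3, 1.0, -2.2]
opening: 0.0212
grip_force: 68.8
t: 12.4
tool_pos: [0.5339, 0.1957, 0.231]
tool_rot: [-2.937, -1.114, -0.001]
contact_force: [-1.2, 0.6, 3.8]
opening: 0.0209
grip_force: 69.5
```

The rod meets the plug with its tip at about 98 mm, which is where the plug's top should be. I'll push on slowly.

```bash
python3 -m handwheel '[{"tx":0,"ty":0,"tz":0.5,"roll":0},{"tx":0,"ty":0,"tz":0.5,"roll":0}]'; python3 -m handwheel '[{"tx":0,"ty":0,"tz":0.5,"roll":0},{"tx":0,"ty":0,"tz":0.5,"roll":0}]'; python3 -m handwheel '[{"tx":0,"ty":0,"tz":0.5,"roll":0},{"tx":0,"ty":0,"tz":0.5,"roll":0}]'
```

```text
t: 12.57
tool_pos: [0.5341, 0.1959, 0.2309]
tool_rot: [-2.937, -1.114, -0.003]
contact_force: [-2.0, 0.5, 5.7]
opening: 0.0212
grip_force: 69.8
t: 12.73
tool_pos: [0.5342, 0.1959, 0.2303]
tool_rot: [-2.937, -1.114, -0.003]
contact_force: [-2.1, 0.9, 6.5]
opening: 0.0214
grip_force: 69.9
t: 12.9
tool_pos: [0.5343, 0.1959, 0.2294]
tool_rot: [2.937, 1.114, 0.004]
contact_force: [-2.0, 0.7, 6.8]
opening: 0.021
grip_force: 69.9
```

```bash
python3 -m handwheel '[{"tx":0,"ty":0,"tz":0.7,"roll":0},{"tx":0,"ty":0,"tz":0.8,"roll":0},{"tx":0,"ty":0,"tz":0.8,"roll":0},{"tx":0,"ty":0,"tz":0.8,"roll":0}]'; python3 -m handwheel '[{"tx":0,"ty":0,"tz":1,"roll":0},{"tx":0,"ty":0,"tz":1,"roll":0},{"tx":0,"ty":0,"tz":1,"roll":0},{"tx":0,"ty":0,"tz":1,"roll":0}]'; python3 -m handwheel '[{"tx":0,"ty":0,"tz":1,"roll":0},{"tx":0,"ty":0,"tz":1,"roll":0},{"tx":0,"ty":0,"tz":1,"roll":0},{"tx":0,"ty":0,"tz":1,"roll":0}]'
```

```text
t: 13.23
tool_pos: [0.5345, 0.1957, 0.2265]
tool_rot: [2.937, 1.114, 0.004]
contact_force: [-1.2, -0.3, 6.8]
opening: 0.0212
grip_force: 70.0
t: 13.57
tool_pos: [0.5346, 0.1956, 0.2225]
tool_rot: [2.937, 1.113, 0.005]
contact_force: [-1.2, -0.3, 7.5]
opening: 0.0211
grip_force: 69.9
t: 13.9
tool_pos: [0.5347, 0.1956, 0.2184]
tool_rot: [2.937, 1.113, 0.005]
contact_force: [-1.5, -0.0, 6.8]
opening: 0.0208
grip_force: 69.9
```

```bash
python3 -m handwheel '[{"tx":0,"ty":0,"tz":1,"roll":0},{"tx":0,"ty":0,"tz":1,"roll":0},{"tx":0,"ty":0,"tz":1,"roll":0},{"tx":0,"ty":0,"tz":1,"roll":0},{"tx":0,"ty":0,"tz":1,"roll":0},{"tx":0,"ty":0,"tz":1,"roll":0}]'; python3 -m handwheel '[{"tx":0,"ty":0,"tz":1,"roll":0},{"tx":0,"ty":0,"tz":1,"roll":0},{"tx":0,"ty":0,"tz":1,"roll":0},{"tx":0,"ty":0,"tz":1,"roll":0},{"tx":0,"ty":0,"tz":1,"roll":0},{"tx":0,"ty":0,"tz":1,"roll":0}]'; python3 -m handwheel '[{"tx":0,"ty":0,"tz":1,"roll":0},{"tx":0,"ty":0,"tz":1,"roll":0},{"tx":0,"ty":0,"tz":1,"roll":0},{"tx":0,"ty":0,"tz":1,"roll":0},{"tx":0,"ty":0,"tz":1,"roll":0},{"tx":0,"ty":0,"tz":1,"roll":0}]'
```

```text
t: 14.4
tool_pos: [0.5347, 0.1956, 0.2124]
tool_rot: [2.937, 1.113, 0.005]
contact_force: [-1.5, -0.0, 7.4]
opening: 0.0211
grip_force: 69.9
t: 14.9
tool_pos: [0.5345, 0.1959, 0.2063]
tool_rot: [2.937, 1.114, 0.004]
contact_force: [-0.4, 0.5, 6.3]
opening: 0.021
grip_force: 69.8
t: 15.4
tool_pos: [0.5341, 0.196, 0.1992]
tool_rot: [-2.937, -1.114, -0.003]
contact_force: [1.5, 0.6, -0.0]
opening: 0.0213
grip_force: 69.0
```

```bash
python3 -m handwheel '[{"tx":0,"ty":0,"tz":1,"roll":0},{"tx":0,"ty":0,"tz":1,"roll":0},{"tx":0,"ty":0,"tz":1,"roll":0},{"tx":0,"ty":0,"tz":1,"roll":0},{"tx":0,"ty":0,"tz":0,"roll":0},{"tx":0,"ty":0,"tz":0,"roll":0},{"tx":0,"ty":0,"tz":0,"roll":0}]'
python3 - <<'E'
from h import *
s=shot("scene","s6")[0]; t=shot("top","t6")[0]
cv2.imwrite("pics/c6.png",np.hstack([tile(s,308,175,6,400,500),tile(t,220,238,6,400,500)]))
E
```

```text
t: 15.98
tool_pos: [0.5337, 0.1956, 0.1941]
tool_rot: [2.938, 1.114, -0.0]
contact_force: [-1.1, -0.7, -1.5]
opening: 0.0212
grip_force: 68.8
```

View pics/c6.png

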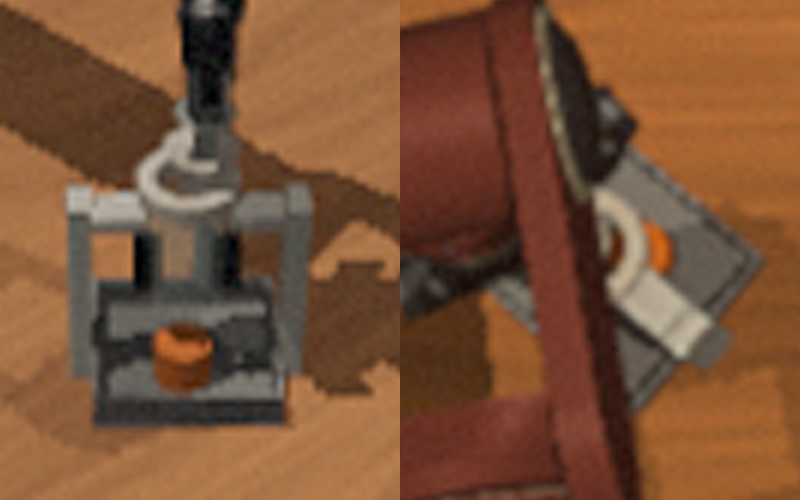

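The plug lies upright in the tray, at about (183,355) in the scene crop, and the rod is still in the pipe. I'll withdraw straight up and go back.

```bash
python3 -m handwheel '[{"tx":0,"ty":0,"tz":-6,"roll":0},{"tx":0,"ty":0,"tz":-12,"roll":0},{"tx":0,"ty":0,"tz":-12,"roll":0},{"tx":0,"ty":0,"tz":-12,"roll":0},{"tx":0,"ty":0,"tz":-12,"roll":0},{"tx":0,"ty":0,"tz":-12,"roll":0},{"tx":0,"ty":0,"tz":-12,"roll":0},{"tx":0,"ty":0,"tz":-12,"roll":0},{"tx":0,"ty":0,"tz":-15,"roll":0},{"tx":0,"ty":0,"tz":-15,"roll":0},{"tx":0,"ty":0,"tz":-15,"roll":0},{"tx":0,"ty":0,"tz":-10,"roll":0}]'; python3 -m handwheel '[{"tx":0,"ty":0,"tz":0,"roll":0},{"tx":0,"ty":0,"tz":0,"roll":0}]'
python3 - <<'E'
from h import *
print(tooldelta([.54007,-.20388,.30672]))
E
```

```text
t: 17.08
tool_pos: [0.5342, 0.1957, 0.3421]
tool_rot: [2.937, 1.114, 0.004]
contact_force: [0.5, 1.0, -1.0]
opening: 0.0212
grip_force: 68.8
t: 17.25
tool_pos: [0.534, 0.1957, 0.3401]
tool_rot: [2.937, 1.114, 0.002]
contact_force: [0.8, -0.1, -2.9]
opening: 0.0209
grip_force: 68.8
[-260.37697417  303.10395719   33.28863534]
```

```bash
python3 -m handwheel '[{"tx":-11,"ty":13,"tz":0,"roll":0},{"tx":-22,"ty":26,"tz":0,"roll":0},{"tx":-23,"ty":26.5,"tz":0,"roll":0},{"tx":-23,"ty":26.5,"tz":0,"roll":0},{"tx":-23,"ty":26.5,"tz":0,"roll":0},{"tx":-23,"ty":26.5,"tz":0,"roll":0},{"tx":-23,"ty":26.5,"tz":0,"roll":0},{"tx":-23,"ty":26.5,"tz":0,"roll":0},{"tx":-23,"ty":26.5,"tz":0,"roll":0},{"tx":-23,"ty":26.5,"tz":0,"roll":0},{"tx":-22,"ty":26,"tz":0,"roll":0},{"tx":-12,"ty":14,"tz":0,"roll":0}]'; python3 -m handwheel '[{"tx":-9.5,"ty":12,"tz":8,"roll":0},{"tx":0,"ty":0,"tz":8,"roll":0},{"tx":0,"ty":0,"tz":8,"roll":0},{"tx":0,"ty":0,"tz":8,"roll":0},{"tx":0,"ty":0,"tz":0,"roll":0},{"tx":0,"ty":0,"tz":0,"roll":0},{"tx":0,"ty":0,"tz":0,"roll":0}]'
python3 - <<'E'
from h import *
w,d,K,E=shot("wrist","w7"); a=cv2.imread("pics/w3.png")
o=ctrl.get_obs(); print(tooldelta([.54007,-.20388,.30672],o),o["tool_rot"])
# rod/collar patch, caddy and socket patches : displacement from old to new
for nm,(x,y,ww,hh) in dict(rod=(262,205,26,40),tipsock=(256,165,40,26),sock=(250,155,50,18),caddy=(225,100,170,60),cup=(300,195,45,50)).items():
    r=cv2.matchTemplate(w[y-14:y+hh+14,x-14:x+ww+14],a[y:y+hh,x:x+ww],cv2.TM_CCOEFF_NORMED); _,s,_,p=cv2.minMaxLoc(r); print(nm,p[0]-14,p[1]-14,round(s,3))
E
```

```text
t: 18.25
tool_pos: [0.5378, -0.1918, 0.3372]
tool_rot: [-2.938, -1.109, 0.004]
contact_force: [-0.3, -0.1, -1.0]
opening: 0.0213
grip_force: 68.9
t: 18.83
tool_pos: [0.5398, -0.2031, 0.3074]
tool_rot: [2.937, 1.116, 0.0]
contact_force: [0.5, 0.3, -1.7]
opening: 0.0211
grip_force: 68.8
[-0.27372279  0.57083408  1.12036047] [2.93617331e+00 1.11524760e+00 1.18669585e-03]
rod 0 0 0.994
tipsock 0 0 0.985
sock 0 1 0.993
caddy 0 1 0.995
cup 0 0 0.994
```

Nothing has shifted: the rod, socket and caddy match the earlier view within 1 px. I'll lower the brush into the socket.

```bash
python3 -m handwheel '[{"tx":0,"ty":1,"tz":6,"roll":0},{"tx":0,"ty":0,"tz":8,"roll":0},{"tx":0,"ty":0,"tz":6,"roll":0},{"tx":0,"ty":0,"tz":3,"roll":0},{"tx":0,"ty":0,"tz":3,"roll":0},{"tx":0,"ty":0,"tz":3,"roll":0},{"tx":0,"ty":0,"tz":0,"roll":0}]'; python3 -m handwheel '[{"tx":0,"ty":0,"tz":2,"roll":0},{"tx":0,"ty":0,"tz":2,"roll":0},{"tx":0,"ty":0,"tz":2,"roll":0},{"tx":0,"ty":0,"tz":2,"roll":0},{"tx":0,"ty":0,"tz":2,"roll":0},{"tx":0,"ty":0,"tz":0,"roll":0}]'
```

```text
t: 19.47
tool_pos: [0.54, -0.2046, 0.2773]
tool_rot: [-2.937, -1.113, 0.001]
contact_force: [-0.1, 0.8, -2.7]
opening: 0.0214
grip_force: 68.9
t: 19.97
tool_pos: [0.54, -0.2046, 0.2676]
tool_rot: [-2.937, -1.113, 0.001]
contact_force: [-0.2, 0.6, -1.2]
opening: 0.0213
grip_force: 68.9
```

```bash
python3 -m handwheel '[{"tx":0,"ty":0,"tz":6,"roll":0},{"tx":0,"ty":0,"tz":10,"roll":0},{"tx":0,"ty":0,"tz":10,"roll":0},{"tx":0,"ty":0,"tz":10,"roll":0},{"tx":0,"ty":0,"tz":8,"roll":0},{"tx":0,"ty":0,"tz":0,"roll":0}]'; python3 -m handwheel '[{"tx":0,"ty":0,"tz":8,"roll":0},{"tx":0,"ty":0,"tz":10,"roll":0},{"tx":0,"ty":0,"tz":10,"roll":0},{"tx":0,"ty":0,"tz":10,"roll":0},{"tx":0,"ty":0,"tz":8,"roll":0},{"tx":0,"ty":0,"tz":4,"roll":0},{"tx":0,"ty":0,"tz":0,"roll":0}]';  python3 -m handwheel '[{"tx":0,"ty":0,"tz":2,"roll":0},{"tx":0,"ty":0,"tz":2,"roll":0},{"tx":0,"ty":0,"tz":2,"roll":0},{"tx":0,"ty":0,"tz":1,"roll":0},{"tx":0,"ty":0,"tz":1,"roll":0},{"tx":0,"ty":0,"tz":0,"roll":0}]'
```

```text
t: 20.47
tool_pos: [0.5389, -0.204, 0.2206]
tool_rot: [-2.934, -1.112, 0.005]
contact_force: [-0.3, 0.7, -1.3]
opening: 0.0212
grip_force: 68.8
t: 21.05
tool_pos: [0.5395, -0.2043, 0.1724]
tool_rot: [-2.936, -1.113, 0.003]
contact_force: [0.6, -0.0, -1.9]
opening: 0.0213
grip_force: 68.9
t: 21.55
tool_pos: [0.5402, -0.2047, 0.1661]
tool_rot: [-2.937, -1.114, 0.0]
contact_force: [0.2, -0.8, -1.9]
opening: 0.0214
grip_force: 68.9
```

```bash
python3 -m handwheel '[{"tx":0,"ty":0,"tz":1,"roll":0},{"tx":0,"ty":0,"tz":1,"roll":0},{"tx":0,"ty":0,"tz":0,"roll":0},{"tx":0,"ty":0,"tz":0,"roll":0}]'; python3 -m handwheel '[{"tx":0,"ty":0,"tz":1,"roll":0},{"tx":0,"ty":0,"tz":0.5,"roll":0},{"tx":0,"ty":0,"tz":0,"roll":0},{"tx":0,"ty":0,"tz":0,"roll":0}]'
```

```text
t: 21.88
tool_pos: [0.5402, -0.2047, 0.1641]
tool_rot: [-2.937, -1.114, 0.0]
contact_force: [0.1, 0.1, -0.9]
opening: 0.0215
grip_force: 68.9
t: 22.22
tool_pos: [0.5403, -0.2047, 0.1628]
tool_rot: [2.937, 1.114, 0.0]
contact_force: [-0.2, -1.5, -1.2]
opening: 0.0212
grip_force: 69.2
```

```bash
python3 -m handwheel '[{"tx":0,"ty":0,"tz":0,"roll":0},{"tx":0,"ty":0,"tz":0,"roll":0},{"tx":0,"ty":0,"tz":0,"roll":0},{"tx":0,"ty":0,"tz":0,"roll":0},{"tx":0,"ty":0,"tz":0,"roll":0},{"tx":0,"ty":0,"tz":0,"roll":0}]' 55; python3 -m handwheel '[{"tx":0,"ty":0,"tz":-8,"roll":0},{"tx":0,"ty":0,"tz":-12,"roll":0},{"tx":0,"ty":0,"tz":-20,"roll":0},{"tx":0,"ty":0,"tz":-30,"roll":0},{"tx":0,"ty":0,"tz":-30,"roll":0},{"tx":0,"ty":0,"tz":-30,"roll":0},{"tx":0,"ty":0,"tz":-30,"roll":0},{"tx":0,"ty":0,"tz":-18,"roll":0},{"tx":0,"ty":0,"tz":0,"roll":0},{"tx":0,"ty":0,"tz":0,"roll":0},{"tx":0,"ty":0,"tz":0,"roll":0}]'
python3 - <<'E'
from h import *
w,d,K,E=shot("wrist","w8"); shot("scene","s8"); a=cv2.imread("pics/w2.png")
print(tooldelta([.5376,-.2042,.3413]))
hsv=cv2.cvtColor(w,cv2.COLOR_BGR2HSV); m=cv2.inRange(hsv,(22,180,150),(32,255,255)); n,l,st,ce=cv2.connectedComponentsWithStats(m); i=1+st[1:,4].argmax(); print(st[i],ce[i])
print("head",atz(K,E,*ce[i],.224))
x,y=np.round(ce[i]).astype(int); print("depth pt",depthpt(K,E,x,y,d[y,x]))
s=cv2.imread("pics/s8.png"); hs=cv2.cvtColor(s,cv2.COLOR_BGR2HSV)
s0=cv2.imread("pics/scene0.png"); r=cv2.matchTemplate(s[175:240,180:230],s0[188:225,196:214],cv2.TM_CCOEFF_NORMED); _,q,_,p=cv2.minMaxLoc(r); print("scene shift",p[0]-16,p[1]-13,q)
E
```

```text
t: 22.72
tool_pos: [0.5403, -0.2047, 0.1628]
tool_rot: [2.937, 1.114, 0.0]
contact_force: [0.6, 0.4, 0.1]
opening: 0.0552
grip_force: 0.0
t: 23.63
tool_pos: [0.5399, -0.2046, 0.3402]
tool_rot: [-2.937, -1.114, 0.001]
contact_force: [-0.2, -0.1, -0.5]
opening: 0.0549
grip_force: 0.0
[-1.38056926 -1.48440789 -2.51889539]
[263 194  23  21 358] [274.4972067  203.74301676]
head [ 0.54054268 -0.20748145  0.224     ]
depth pt [ 0.53999915 -0.20742338  0.22353258]
scene shift -1 0 0.9366121292114258
```

The bristle top reads 0.2235 m, against 0.224 m when home, so the brush is seated and upright. I'll check the plug, then hand in.

Run:
```python
from h import *
s,d,K,E=shot("scene","s9"); hs=cv2.cvtColor(s,cv2.COLOR_BGR2HSV)
m=cv2.inRange(hs,(5,200,120),(16,255,255)); m[:,:285]=0;m[:,330:]=0;m[:180]=0;m[215:]=0
n,l,st,ce=cv2.connectedComponentsWithStats(m)
for i in range(1,n):
    if st[i,4]>10: x,y=np.round(ce[i]).astype(int); print(st[i],ce[i],depthpt(K,E,x,y,d[y,x]))
print(ctrl.get_obs()["contact_force"]); print(ctrl.finish_job())
```

```text
[ 0.02233489 -0.19545528 -0.92771003]
the job is handed in; nothing more can be done
None
```

The job is handed in: I pushed the plug out with no more than about 10 N, the tray picture showed it lying there, and the brush is back upright and fully home in its socket, released. My final automatic check for the plug found nothing, so its place rests on that earlier picture, and no verdict was shown.

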